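# Feel along a niche's new brass edge trim

### The arm

A 6-joint arm with a two-finger parallel gripper is mounted at the origin on the work surface. World frame = base frame: x ahead of the robot, y to its left, z up, the work surface at z = 0. Lengths are in m, angles in degrees, forces in N, time in s.
With the tool pointing down it reaches from about 0.25 to 0.725 m from the base axis. Payload 9.7 kg.
Tool frame: the origin (TCP) lies on the centre line of the jaws, within the pads' length; the fingertips stand tip_extent ahead of it and the grasp point (between the pads) lies 3 mm ahead of it (tip_extent is the distance from the TCP to the fingertips, in m); z points along the fingers, y is the line along which they close (so a half turn about z gives the same grasp; the last joint's range is limited). The gripper opens to 85 mm and grips with 20 to 120 N. Pads are 22 mm wide; open, the fingers measure 114 mm over their backs; the gripper's body (76 mm by 85 mm) begins 54 mm behind the grasp point. The pads swing forward as they close: fully open they stand 13 mm farther back than shut.
Start: joints at [71.792, 4.979, 10.078, 95.1, 0, 90], TCP at [0.172, 0.522, 0.253] pointing down, gripper open.
Joint ranges: [-179.16, 179.16], [-48.56, 103.87], [-65.8, 70.77], [-126.05, 130.52], [-82.76, 87.17], [-180, 180]. Speed limits (degrees/s): [127.2, 127.2, 147.25, 180, 180, 180].

### API

Orientations are given as [roll, pitch, yaw] about the fixed x, y, z axes, in that order (R = Rz(yaw) Ry(pitch) Rx(roll)).
In Python, from workcell import * gives the robot as it stands.
- The arm moves only by the tool servo_tool, never from a script. Its argument "rows" is a list of rows, each an object with "offset": the shift along the tool's x, y, z as a fraction of full scale, a list of three; "yaw": the turn about the tool's z as a fraction of full scale; "claw": the closure, from 0 (fully open) to 1 (shut). A call has 1 to 12 rows; each row is the pose to reach, as a shift and turn from the pose commanded when the call began, along the tool's axes at that moment, turning the shorter way round; what a row does not reach only later rows make up. Full scale, the value 1, is 0.1 m for a shift and pi rad for a turn. A row lasts 1/8 s, in which the tool goes at most 62.5 mm and 10.7 degrees, less where a joint would pass 70% of its speed; a pose out of reach is approached as far as the arm can. A call with a number of a shift or a turn outside -1 to 1 is refused whole. A call with a gripper value outside its range is refused whole. The fingers move at their own pace and stop on an object; "squeeze" is the grip in N (left out, the last holds). Time passes only in rows, so rows that repeat a pose let the fingers close. It gives the time, the measured TCP pose, the force, the opening and the grip force at its end, in the units of the state.
- get_obs(): the state, without advancing time (a new reading comes with each control period).
- camera(name): name is "scene" or "top" or "wrist"; returns (picture, depth): 384x512x3 uint8, red, green, blue; 384x512 float32, m along the optical axis (not along the pixel's ray), 0 where there is no reading.
- camera_info(name): a dict with "fx", "fy", "cx", "cy" (pixels), "cam_to_world" (4x4, takes a point from camera to world coordinates); the wrist camera has in their place "hand_eye" (4x4, takes a point from camera to tool coordinates, whose origin is the TCP and whose axes are the flange's). Camera axes: x right, y up, looking along -z (the intrinsics and any distortion apply to the point x, -y, -z); pixel columns grow to the right and rows downward; lengths in m; the calibration is good to about 2 mm. A picture is of the moment at which its call begins: read the wrist's pose just before it. camera_info takes no time and is no camera call.
- job_done(): hands the job in; it is judged then, once.
The state is a dict: "time": time; "q": joint angles; "qd": joint speeds; "joint_efforts": joint torques, N m; "ee_pos": TCP position; "tcp_rot": TCP orientation; "wrist_force": force on the tool from outside, world axes, zero at the start; "torque": the same for the moment, N m; "opening": finger opening in m; "grasp_force": force on a finger pad.
Only numpy, scipy, OpenCV 4.12 (cv2) and the standard library are available. Lean on these libraries where they do the work, as an engineer would, in place of code of your own. Each camera call takes 0.05 s, during which the arm holds its last target. There are 200 camera calls.

### The job

The brass trim along the bowed front edge of the mosaic niche has just been fitted and must be felt for burrs. First push the aluminium nail file box back into the niche with the fingers until it lies completely off the trim, flat on the mosaic; then, touching lightly all the way, run the fingertips along the top of the trim from its left end (the robot's left) to its right end, and take the hand away. Do not pick up or squeeze anything, do not press hard, and leave the other toiletries where they stand.

Things in the scene. Friction and masses are not known exactly. Their poses are not given: they have to be found in the camera images.
- niche: fixed niche in a thick white plaster wall. Origin at counter height (z=0) below the middle of the brass trim's centre line; x into the niche, y to robot's left. The level grey mosaic sill is 50 mm above the counter, 580 mm wide, rear wall at x=285 mm; side and rear walls rise 100 mm above it. Free counter in front. Toiletries stand along the rear, from x=155 mm on
- trim: brass edge trim, a rigid 15 mm wide band set flush in the sill's front edge, its top 50 mm above the counter. An arc of radius 280 mm (centre line) bulging towards the robot, 366 mm long; its middle stands 58 mm nearer the robot than its ends. Origin and axes of niche
- bow_centre (a point): centre of the trim's arc, at sill height: the trim's centre line lies 280 mm from it, the trim's inner edge 272.5 mm and its outer edge 287.5 mm
- file_box: aluminium nail file box, closed, loose, about 120 g, 36 mm (its x) by 100 mm (its y) by 18 mm tall; origin at the centre of its underside. It lies flat across the trim at the start, its long side roughly along it, its front partly over the sill's front edge
- file_box_a (a point): the -x +y lower corner of the nail file box (box axes)
- file_box_b (a point): the -x -y lower corner of the nail file box (box axes)
- file_box_c (a point): the +x +y lower corner of the nail file box (box axes)
- file_box_d (a point): the +x -y lower corner of the nail file box (box axes)
- trim_1 (a point): point on the top centre line of the brass trim, 18 mm from its left end (robot's left, +y)
- trim_2 (a point): point on the top centre line of the brass trim, 41 mm along the trim to the right of trim_1
- trim_3 (a point): point on the top centre line of the brass trim, 82 mm along the trim to the right of trim_1
- trim_4 (a point): point on the top centre line of the brass trim, 124 mm along the trim to the right of trim_1
- trim_5 (a point): point on the top centre line of the brass trim, 165 mm along the trim to the right of trim_1
- trim_6 (a point): point on the top centre line of the brass trim, 206 mm along the trim to the right of trim_1
- trim_7 (a point): point on the top centre line of the brass trim, 247 mm along the trim to the right of trim_1
- trim_8 (a point): point on the top centre line of the brass trim, 288 mm along the trim to the right of trim_1
- trim_9 (a point): point on the top centre line of the brass trim, 18 mm from its right end (robot's right)
- soap_rack: stainless wire soap rack, about 86 x 94 mm, 36 mm tall, with the soap on it; a loose bystander, origin at the centre of its underside
- soap: cream bar of soap, 50 x 72 x 24 mm, lying on the rack; a loose bystander, origin at the centre of its underside
- massager: black hard-silicone scalp massager with a round handle knob, 74 mm across, 57 mm tall, standing on its prongs; a loose bystander, origin at the centre of its underside
- jar: clear glass jar of cotton balls with a steel lid and turning knob, 82 mm across, 115 mm tall; a loose bystander, origin at the centre of its underside
- duck: yellow plastic duck, about 75 mm long, 72 mm tall; a loose bystander, origin at the centre of its underside
- nail_brush: wooden nail brush lying on its bristles, 42 x 86 x 34 mm; a loose bystander, origin at the centre of its underside
Things that resemble listed ones, but are neither listed nor needed, are in the scene too. Leave any red or turquoise look-alike of the file_box alone.

How it is judged:
By the outcome, as a careful person would: the job done as asked, in the order asked, and still so for the second after the job is handed in, with the robot touching nothing.
It also fails if it takes over 69 s, if anything falls off the work surface, if the arm or the gripper's body presses on something with over 40 N, if the wrist force passes 120 N, or if a joint passes its speed limit or range.

## Working session

There is one attempt and no reset: what is moved stays moved. The work goes in short steps, Python scripts to look and compute and a tool call to move; the robot and the scene stay as the last step left them, time stands still between calls to the robot, and variables do not carry over. Pictures are saved under pics/ and viewed, at most 10 in all, crops included, and the job is handed in when it is done.

Besides the shell and the picture viewer there is one more tool, called after "Request:" as name([rows], argument=value, ...), one row to a line, values as JSON. servo_tool: Moves the arm, as the interface text tells. Its arguments: {"type":"object","properties":{"rows":{"type":"array"},"squeeze":{"type":"number"}},"required":["rows"]}

```bash
mkdir -p pics; ls; python3 - <<'E'
from workcell import *
import cv2, numpy as np
o=get_obs(); print({k:o[k] for k in o})
for n in ("top","scene"):
    p,d=camera(n); np.savez(n+'.npz',p=p,d=d); 
    i=camera_info(n); print(n,i)
    cv2.imwrite(f'pics/{n}0.png',p[...,::-1])
print(camera_info("wrist"))
try: print(tip_extent)
except Exception as e: print(e)
E
```

```text
pics
{'time': 0.0, 'q': array([ 7.17919493e+01,  5.01246508e+00,  1.00335938e+01,  9.50997644e+01,
       -1.79087721e-03,  8.99996377e+01]), 'qd': array([ 0.06250373,  0.125721  ,  0.03173105, -0.01515282,  0.11963445,
       -0.0219124 ]), 'joint_efforts': array([-3.43589763e-04, -5.20385814e+01,  4.64806688e+01,  1.62363262e-02,
       -1.43354828e-05, -9.88957225e-06]), 'ee_pos': array([0.17180159, 0.52226384, 0.25256225]), 'tcp_rot': array([-1.79921364e+02,  1.79037827e-03,  1.61792314e+02]), 'wrist_force': array([ 0.40697519, -0.52299445,  0.13999531]), 'torque': array([-0.03898291, -0.01117257,  0.02141199]), 'grasp_force': 0.0, 'opening': 0.08565284596476996}
top {'fx': 416.81897013673, 'fy': 416.81897013673, 'cx': 257.54845283896293, 'cy': 188.6884955655575, 'cam_to_world': array([[ 8.93471351e-03,  9.85111624e-01, -1.71683600e-01,
         4.18954727e-01],
       [-9.99956953e-01,  9.23169010e-03,  9.31459509e-04,
         1.65455541e-02],
       [ 2.50252138e-03,  1.71667888e-01,  9.85151701e-01,
         1.08317304e+00],
       [ 0.00000000e+00,  0.00000000e+00,  0.000000
[... 169 characters left out ...]
0.6614065 , -0.64239741,  0.3871266 ,  0.93757969],
       [ 0.74986532,  0.55563358, -0.35912858, -0.30090088],
       [ 0.01560273,  0.52782279,  0.8492112 ,  0.85608629],
       [ 0.        ,  0.        ,  0.        ,  1.        ]])}
{'fx': 342.11949573711104, 'fy': 342.11949573711104, 'cx': 251.5268938586591, 'cy': 188.05328047902276, 'hand_eye': array([[ 2.14801192e-04,  9.62639003e-01,  2.70787931e-01,
         6.93460772e-02],
       [ 9.99999954e-01, -1.48304411e-04, -2.66029476e-04,
         1.01527404e-03],
       [-2.15931304e-04,  2.70787975e-01, -9.62638990e-01,
        -1.20480916e-01],
       [ 0.00000000e+00,  0.00000000e+00,  0.00000000e+00,
         1.00000000e+00]])}
0.022
```

View pics/top0.png

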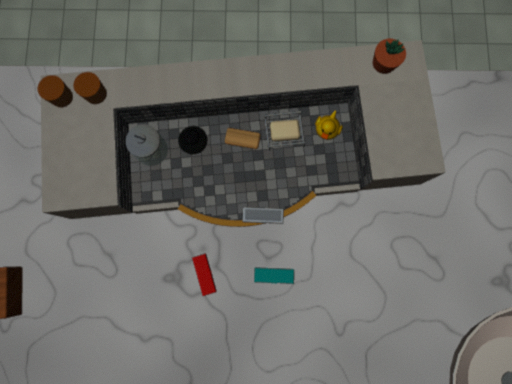

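View pics/scene0.png

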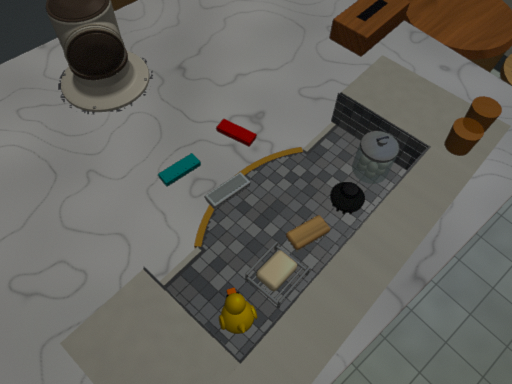

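The nail file box is the silver-grey one lying across the trim: top (263,215), scene (228,190). The red box (205,275) and the turquoise box (274,276) lie loose on the counter and match the look-alikes to leave alone. I'll measure now and confirm with an enlarged crop.

```bash
cat > h.py <<'E'
import numpy as np, cv2
from workcell import *
from scipy.optimize import least_squares
def ray(n,uv,z):
    i=camera_info(n); uv=np.atleast_2d(uv).astype(float)
    d=np.c_[(uv[:,0]-i['cx'])/i['fx'],-(uv[:,1]-i['cy'])/i['fy'],-np.ones(len(uv))]
    T=i['cam_to_world']; d=d@T[:3,:3].T; o=T[:3,3]
    return (o+d*((z-o[2])/d[:,2])[:,None])[:,:2]
def proj(n,P):
    i=camera_info(n); T=np.linalg.inv(i['cam_to_world']); c=np.atleast_2d(P)@T[:3,:3].T+T[:3,3]
    return np.c_[i['cx']+i['fx']*c[:,0]/-c[:,2], i['cy']-i['fy']*c[:,1]/-c[:,2]]
E
python3 - <<'E'
from h import *
ims=[]
for n,box in (("top",(170,180,330,235)),("scene",(185,130,320,260))):
    z=np.load(n+'.npz'); p=z['p']; d=z['d']; hsv=cv2.cvtColor(p,cv2.COLOR_RGB2HSV)
    m=((hsv[...,0]>12)&(hsv[...,0]<28)&(hsv[...,1]>150)&(hsv[...,2]>90)).astype(np.uint8)
    k=np.zeros_like(m); x0,y0,x1,y1=box; k[y0:y1,x0:x1]=1; m*=k
    if n=="scene": m[215:,225:]=0; m[190:,255:]=0
    v,u=np.nonzero(m); P=ray(n,np.c_[u,v],0.05)
    c0=np.array([P[:,0].mean()+.26,P[:,1].mean()])
    f=least_squares(lambda c:np.hypot(*(P-c).T)-.280,c0,loss='soft_l1',f_scale=.004)
    r=np.hypot(*(P-f.x).T); a=np.degrees(np.arctan2(P[:,1]-f.x[1],-(P[:,0]-f.x[0])))
    ff=least_squares(lambda c:np.hypot(*(P-c[:2]).T)-c[2],[*f.x,.28],loss='soft_l1',f_scale=.004)
    print(n,len(P),'centre',f.x,'free fit',ff.x,'r pct',np.percentile(r,[1,50,99]),'ang',np.percentile(a,[0,1,99,100]), 'mid',np.mean(np.percentile(a,[0,100])))
    bx=(235,200,292,230) if n=="top" else (200,168,256,212)
    x0,y0,x1,y1=bx
    sub=p[y0:y1,x0:x1].astype(int); print('bright med',np.median(sub.max(2)))
    ims.append(cv2.resize(p[box[1]:box[3],box[0]:box[2]],None,fx=4,fy=4,interpolation=cv2.INTER_CUBIC))
w=max(i.shape[1] for i in ims); h=np.vstack([cv2.copyMakeBorder(i,0,0,0,w-i.shape[1],0) for i in ims])
h=h[:,:,::-1]; s=min(800/h.shape[1],600/h.shape[0],1); print(h.shape,s,'crop scale',4*s)
cv2.imwrite('pics/crop.png',cv2.resize(h,None,fx=s,fy=s))
E
```

```text
top 581 centre [0.79231414 0.06683465] free fit [0.78168609 0.06548255 0.27019559] r pct [0.27307108 0.28016215 0.2860802 ] ang [-43.57367604 -42.84991057  30.45318631  31.01542981] mid -6.279123115578292
bright med 94.0
scene 554 centre [0.79316588 0.06529825] free fit [0.79154997 0.0650685  0.2785204 ] r pct [0.27352919 0.27997264 0.28631102] ang [-43.46330243 -43.13142626  30.25043538  30.74444967] mid -6.359426381815306
bright med 91.0
(740, 640, 3) 0.8108108108108109 crop scale 3.2432432432432434
```

View pics/crop.png

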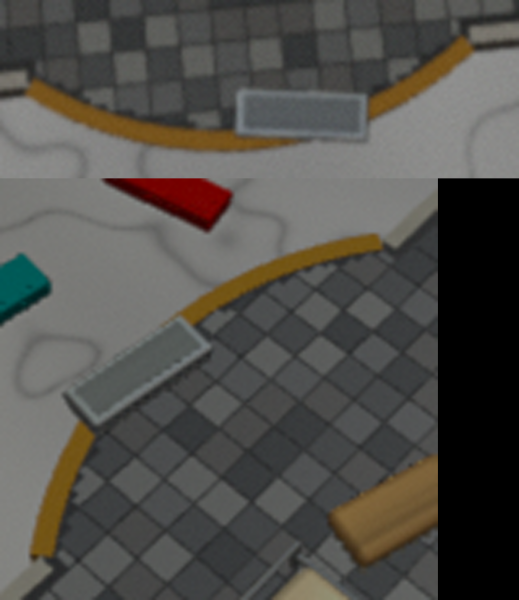

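The crop confirms it: the only silver-grey closed box lying across the brass is the target, with top-view corners at about (243,208), (283,209), (283,222) and (243,220). The brass runs from (179,205) to (315,194). Next I'll convert these to world coordinates and plan.

```bash
cat >> h.py <<'E'
C=np.array([.7927,.066]); A0=np.radians(6.3); ex=np.array([np.cos(A0),np.sin(A0)]); ey=np.array([-ex[1],ex[0]]); O=C-.28*ex
def niche(P): P=np.atleast_2d(P)[:,:2]-O; return np.c_[P@ex,P@ey]
E
python3 - <<'E'
from h import *
np.set_printoptions(precision=4,suppress=True)
for n,c in (("top",[(243.4,207.8),(282.9,209.3),(282.6,222),(243,219.5)]),("scene",[(241.1,173.8),(249.8,182.1),(214.9,206.2),(205.7,196.3)])):
    P=ray(n,c,.068); print(n,P.tolist()); print('niche',niche(P),'sides',np.linalg.norm(P-np.roll(P,-1,0),axis=1),'r',np.hypot(*(P-C).T))
    d=np.load(n+'.npz')['d']
    # depth check
    i=camera_info(n)
    for u,v in ([(263,214),(155,208),(337,189),(240,190)] if n=="top" else [(228,190)]):
        D=d[v,u]; w=i['cam_to_world']@np.r_[(u-i['cx'])/i['fx']*D,-(v-i['cy'])/i['fy']*D,-D,1]; print((u,v),w[:3],niche(w))
# rear things: closest x in niche
z=np.load('top.npz')
for nm,uv in dict(rackfront=[(266,147),(303,147)],brushfront=[(226,143),(259,149)]).items(): print(nm,niche(ray('top',uv,.06)))
E
```

```text
top [[0.5479710744527552, 0.04985727827969931], [0.5451643434495228, -0.04701904561808272], [0.5139869074165518, -0.046240379644920906], [0.5192094135993958, 0.05040892766581667]]
niche [[ 0.035   0.0108]
 [ 0.0216 -0.0852]
 [-0.0093 -0.081 ]
 [ 0.0065  0.0145]] sides [0.0969 0.0312 0.0968 0.0288] r [0.2453 0.2721 0.3005 0.2739]
(263, 214) [0.533  0.0017 0.069 ] [[ 0.0148 -0.0354]]
(155, 208) [0.5483 0.2721 0.0451] [[0.0597 0.2317]]
(337, 189) [ 0.6005 -0.1848  0.0478] [[ 0.0614 -0.2282]]
(240, 190) [0.5953 0.0597 0.0496] [[0.0831 0.0154]]
scene [[0.5233083117590568, 0.04693264654540513], [0.5523983139912596, 0.04701651151559627], [0.5500429835345727, -0.04867081044807969], [0.5181252648983471, -0.04818277824424033]]
niche [[ 0.0101  0.0106]
 [ 0.0391  0.0075]
 [ 0.0262 -0.0874]
 [-0.0054 -0.0834]] sides [0.0291 0.0957 0.0319 0.0953] r [0.2701 0.2411 0.2684 0.2974]
(228, 190) [ 0.5361 -0.0013  0.0662] [[ 0.0176 -0.0388]]
rackfront [[ 0.1848 -0.0608]
 [ 0.1754 -0.1542]]
brushfront [[ 0.2054  0.0392]
 [ 0.1814 -0.0426]]
```

Request:
servo_tool([
  {"offset": [-0.46, -0.4, 0], "yaw": 0, "claw": 0.4},
  {"offset": [-0.92, -0.8, 0], "yaw": 0, "claw": 0.4},
  {"offset": [-0.92, -0.8, 0], "yaw": 0, "claw": 0.4},
], squeeze=20)

```text
time: 0.48
ee_pos: [0.2356, 0.4152, 0.2536]
tcp_rot: [180.0, 0.0, 161.6]
wrist_force: [-0.4, 0.3, 0.3]
opening: 0.051
grasp_force: 0.0
```

Request:
servo_tool([
  {"offset": [-0.46, -0.4, 0], "yaw": 0, "claw": 0.4},
  {"offset": [-0.92, -0.8, 0], "yaw": 0, "claw": 0.4},
  {"offset": [-0.92, -0.8, 0], "yaw": 0, "claw": 0.4},
])

```text
time: 0.85
ee_pos: [0.298, 0.311, 0.2534]
tcp_rot: [180.0, 0.0, 161.5]
wrist_force: [0.1, 0.6, 0.1]
opening: 0.0511
grasp_force: 0.0
```

Request:
servo_tool([
  {"offset": [-0.46, -0.4, 0], "yaw": 0, "claw": 0.4},
  {"offset": [-0.92, -0.8, 0], "yaw": 0, "claw": 0.4},
  {"offset": [-0.92, -0.8, 0], "yaw": 0, "claw": 0.4},
])

```text
time: 1.23
ee_pos: [0.3604, 0.2065, 0.2531]
tcp_rot: [-180.0, 0.0, 161.5]
wrist_force: [-0.5, 0.6, -0.4]
opening: 0.0508
grasp_force: 0.0
```

Request:
servo_tool([
  {"offset": [-0.46, -0.4, 0], "yaw": 0, "claw": 0.4},
  {"offset": [-0.92, -0.8, 0], "yaw": 0, "claw": 0.4},
  {"offset": [-0.92, -0.8, 0], "yaw": 0, "claw": 0.4},
])

```text
time: 1.6
ee_pos: [0.4228, 0.1023, 0.2527]
tcp_rot: [-180.0, -0.0, 161.6]
wrist_force: [-0.1, -1.2, -0.4]
opening: 0.0513
grasp_force: 0.0
```

Request:
servo_tool([
  {"offset": [-0.46, -0.4, 0], "yaw": -0.045, "claw": 0.4},
  {"offset": [-0.92, -0.8, 0], "yaw": -0.091, "claw": 0.4},
  {"offset": [-0.92, -0.8, 0], "yaw": -0.091, "claw": 0.4},
  {"offset": [-0.92, -0.8, 0], "yaw": -0.091, "claw": 0.4},
])

```text
time: 2.1
ee_pos: [0.4838, 0.0005, 0.253]
tcp_rot: [180.0, -0.1, 178.2]
wrist_force: [-0.2, 0.4, -0.1]
opening: 0.0512
grasp_force: 0.0
```

Request:
servo_tool([
  {"offset": [0, 0, 0.45], "yaw": 0, "claw": 0.4},
  {"offset": [0, 0, 0.86], "yaw": 0, "claw": 0.4},
  {"offset": [0, 0, 0.86], "yaw": 0, "claw": 0.4},
])

```text
time: 2.48
ee_pos: [0.482, 0.0008, 0.1651]
tcp_rot: [180.0, -0.3, 178.3]
wrist_force: [-0.4, 0.1, 0.9]
opening: 0.0513
grasp_force: 0.0
```

Request:
servo_tool([
  {"offset": [0, 0, 0.45], "yaw": 0, "claw": 0.4},
  {"offset": [0, 0, 0.87], "yaw": 0, "claw": 0.4},
  {"offset": [0, 0, 0.87], "yaw": 0, "claw": 0.4},
  {"offset": [0, 0, 0.87], "yaw": 0, "claw": 0.4},
])

```text
time: 2.98
ee_pos: [0.485, -0.0006, 0.0832]
tcp_rot: [180.0, 0.2, 178.2]
wrist_force: [0.4, 0.7, 0.7]
opening: 0.0515
grasp_force: 0.0
```

```bash
python3 - <<'E'
from h import *
o=get_obs(); p,d=camera('wrist'); i=camera_info('wrist'); np.savez('w.npz',p=p,d=d)
cv2.imwrite('pics/w1.png',p[...,::-1])
v,u=np.mgrid[:384,:512]; D=d
P=np.stack([(u-i['cx'])/i['fx']*D,-(v-i['cy'])/i['fy']*D,-D,np.ones_like(D)],-1)@i['hand_eye'].T
ok=(d>0)&(np.abs(P[...,0])<.02)&(np.abs(P[...,1])<.06)&(P[...,2]<.022+.008)
Q=P[ok]; print(o['ee_pos'],len(Q)); 
if len(Q): 
  print(np.percentile(Q[:,2],[50,90,97,99,99.8]),Q[:,0].max(),Q[:,0].min()); T=Q[Q[:,2]>.005]; print(len(T), T.min(0),T.max(0))
E
```

```text
[ 0.48500458 -0.0006063   0.08318967] 40760
[-0.04611252 -0.01780284  0.00340784  0.01111692  0.01605983] 0.019997707002776186 -0.013149376393036927
1036 [-0.01092299 -0.03820662  0.00500635  1.        ] [0.01194212 0.04037372 0.02022601 1.        ]
```

View pics/w1.png

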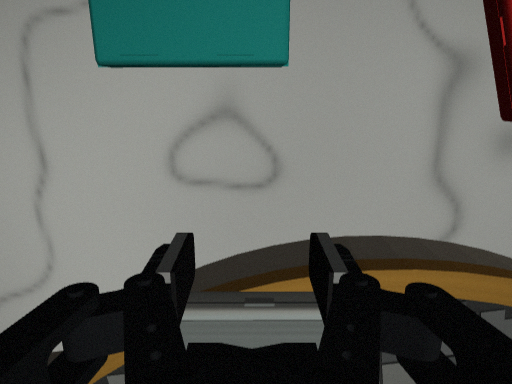

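The wrist view shows the fingertips at about (180,240) and (320,240), with the silver box right behind them and nothing in between. Depth puts the tips about 5 mm back from their shut position, so I'll lower a little and push.

Request:
servo_tool([
  {"offset": [0, 0, 0.08], "yaw": 0, "claw": 0.4},
  {"offset": [0, 0, 0.08], "yaw": 0, "claw": 0.4},
  {"offset": [0, 0, 0.08], "yaw": 0, "claw": 0.4},
  {"offset": [-0.06, 0, 0.08], "yaw": 0, "claw": 0.4},
  {"offset": [-0.12, 0, 0.08], "yaw": 0, "claw": 0.4},
  {"offset": [-0.16, 0, 0.08], "yaw": 0, "claw": 0.4},
  {"offset": [-0.2, 0, 0.08], "yaw": 0, "claw": 0.4},
  {"offset": [-0.24, 0, 0.08], "yaw": 0, "claw": 0.4},
  {"offset": [-0.28, 0, 0.08], "yaw": 0, "claw": 0.4},
  {"offset": [-0.32, 0, 0.08], "yaw": 0, "claw": 0.4},
])

```text
time: 4.28
ee_pos: [0.516, -0.0023, 0.0722]
tcp_rot: [180.0, -0.0, 178.2]
wrist_force: [-0.3, -0.0, 0.3]
opening: 0.0513
grasp_force: 0.2
```

```bash
python3 - <<'E'
from h import *
o=get_obs(); print(o['ee_pos'],o['wrist_force'])
p,d=camera('scene'); cv2.imwrite('pics/s2.png',cv2.resize(p[120:270,150:350],None,fx=3,fy=3,interpolation=cv2.INTER_CUBIC)[...,::-1])
E
```

```text
[ 0.51602887 -0.00228419  0.0722114 ] [-0.30875062 -0.04131365  0.27382082]
```

View pics/s2.png

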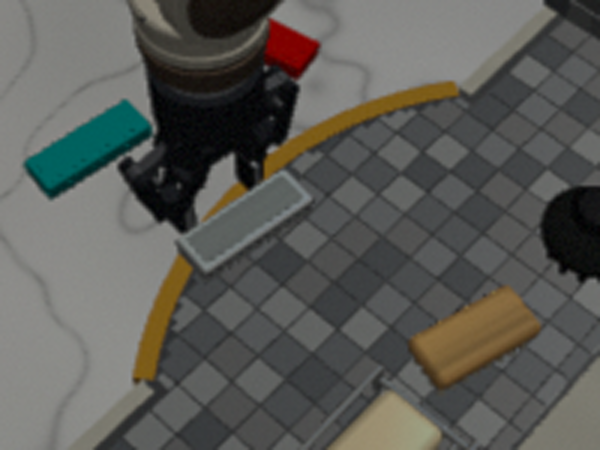

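The box, at crop (245,220), is moving back squarely ahead of both fingers with almost no force. I'll carry on to the final depth, back off and rise.

Request:
servo_tool([
  {"offset": [-0.05, 0, 0], "yaw": 0, "claw": 0.4},
  {"offset": [-0.1, 0, 0], "yaw": 0, "claw": 0.4},
  {"offset": [-0.15, 0, 0], "yaw": 0, "claw": 0.4},
  {"offset": [-0.2, 0, 0], "yaw": 0, "claw": 0.4},
  {"offset": [-0.25, 0, 0], "yaw": 0, "claw": 0.4},
  {"offset": [-0.3, 0, 0], "yaw": 0, "claw": 0.4},
  {"offset": [-0.35, 0, 0], "yaw": 0, "claw": 0.4},
  {"offset": [-0.4, 0, 0], "yaw": 0, "claw": 0.4},
  {"offset": [-0.45, 0, 0], "yaw": 0, "claw": 0.4},
  {"offset": [-0.48, 0, 0], "yaw": 0, "claw": 0.4},
  {"offset": [-0.5, 0, 0], "yaw": 0, "claw": 0.4},
  {"offset": [-0.5, 0, 0], "yaw": 0, "claw": 0.4},
])

```text
time: 5.82
ee_pos: [0.566, -0.0039, 0.0722]
tcp_rot: [-180.0, 0.0, 178.2]
wrist_force: [0.1, -0.6, -1.6]
opening: 0.0512
grasp_force: 0.0
```

Request:
servo_tool([
  {"offset": [0.1, 0, 0], "yaw": 0, "claw": 0.4},
  {"offset": [0.35, 0, -0.05], "yaw": 0, "claw": 0.4},
  {"offset": [0.7, 0, -0.4], "yaw": 0, "claw": 1},
  {"offset": [0.9, 0, -0.7], "yaw": 0, "claw": 1},
  {"offset": [0.9, 0, -0.7], "yaw": 0, "claw": 1},
])

```text
time: 6.45
ee_pos: [0.4756, -0.0009, 0.1449]
tcp_rot: [180.0, 0.3, 178.2]
wrist_force: [-0.3, -0.1, -0.3]
opening: 0.0004
grasp_force: 0.0
```

```bash
python3 - <<'E'
from h import *
o=get_obs(); print(o['ee_pos'],o['wrist_force'])
p,d=camera('scene'); a=p[120:270,150:350]; q,d=camera('top'); b=q[110:260,150:350]
cv2.imwrite('pics/s3.png',cv2.resize(np.vstack([a,b]),None,fx=2,fy=2,interpolation=cv2.INTER_CUBIC)[...,::-1])
E
```

```text
[ 0.47562341 -0.00093922  0.14494728] [-0.31928755 -0.0593961  -0.26482992]
```

View pics/s3.png

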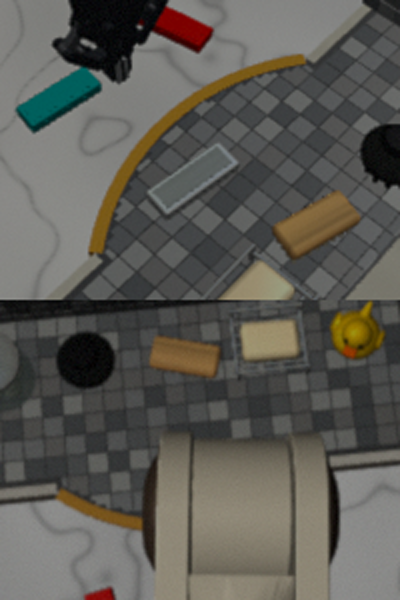

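The silver box, at crop (193,178), now lies flat on the mosaic well inside the brass arc, and the toiletries haven't moved. The whole arc is now visible in the scene view, so I'll refit it there and tabulate the sweep.

```bash
cat > plan.py <<'E'
from h import *
YAW=np.radians(178.2); TX=np.array([np.cos(YAW),np.sin(YAW)]); TY=np.array([np.sin(YAW),-np.cos(YAW)])
def off(d): return np.array([d@TX,d@TY])/.1
def pt(s,C,mid): a=np.radians(mid)+(.183-s)/.28; return C+.28*np.array([-np.cos(a),np.sin(a)])
E
python3 - <<'E'
from plan import *
np.set_printoptions(precision=4,suppress=True)
p,d=camera('scene'); hsv=cv2.cvtColor(p,cv2.COLOR_RGB2HSV)
m=((hsv[...,0]>12)&(hsv[...,0]<28)&(hsv[...,1]>150)&(hsv[...,2]>90)).astype(np.uint8)
n,l,st,ce=cv2.connectedComponentsWithStats(m); 
k=l[145:160,255:305]; print(st[:, [0,1,4]][:8].tolist())
lab=np.bincount(l[(m>0)&(np.mgrid[:384,:512][1]<305)&(np.mgrid[:384,:512][0]<250)&(np.mgrid[:384,:512][1]>190)]).argmax()
v,u=np.nonzero(l==lab); P=ray('scene',np.c_[u,v],.05)
f=least_squares(lambda c:np.hypot(*(P-c).T)-.280,C).x
a=np.degrees(np.arctan2(P[:,1]-f[1],-(P[:,0]-f[0]))); print(len(P),f,a.min(),a.max(),(a.min()+a.max())/2,np.percentile(np.hypot(*(P-f).T),[1,50,99]))
b=[(150+148/2,120+188/2),(150+166/2,120+213/2),(150+238/2,120+160/2),(150+217/2,120+145/2)]
B=ray('scene',b,.068); print('box r',np.hypot(*(B-C).T))
z=np.load('top.npz')
Cf=np.array([.7927,.0660]); mid=-6.3
pos=get_obs()['ee_pos'][:2]
print('to start',off(pt(.003,Cf,mid)-pos), pt(.003,Cf,mid))
S=np.linspace(.003,.363,120+1); cur=pt(.003,Cf,mid)
for c in range(10):
    rows=np.round([off(pt(s,Cf,mid)-cur) for s in S[c*12+1:c*12+13]],2); print(c,rows.tolist())
    cur=cur+.1*(rows[-1,0]*TX+rows[-1,1]*TY)
E
```

```text
[[0, 0, 188976], [335, 0, 5206], [472, 97, 444], [454, 118, 296], [195, 147, 829], [327, 229, 3], [322, 233, 1], [324, 232, 1]]
829 [0.7934 0.0651] -43.65433625763204 30.75888476119288 -6.447725748219579 [0.2734 0.28   0.2865]
box r [0.243  0.2153 0.1801 0.2091]
to start [-0.6926  2.1153] [0.5515 0.2082]
0 [[0.01, -0.03], [0.03, -0.05], [0.04, -0.08], [0.06, -0.11], [0.07, -0.13], [0.08, -0.16], [0.09, -0.19], [0.11, -0.22], [0.12, -0.24], [0.13, -0.27], [0.14, -0.3], [0.15, -0.33]]
1 [[0.01, -0.02], [0.02, -0.05], [0.03, -0.08], [0.04, -0.11], [0.05, -0.14], [0.06, -0.17], [0.07, -0.19], [0.08, -0.22], [0.09, -0.25], [0.1, -0.28], [0.1, -0.31], [0.11, -0.34]]
2 [[0.01, -0.03], [0.02, -0.06], [0.02, -0.09], [0.03, -0.12], [0.03, -0.15], [0.04, -0.17], [0.04, -0.2], [0.05, -0.23], [0.05, -0.26], [0.06, -0.29], [0.06, -0.32], [0.07, -0.35]]
3 [[-0.0, -0.03], [0.0, -0.06], [0.0, -0.09], [0.01, -0.12], [0.01, -0.15], [0.01, -0.18], [0.01, -0.21], [0.01, -0.24], [0.01, -0.27], [0.01, -0.3], [0.01, -0.33], [0.01, -0.36]]
4 [[0.0, -0.03], [0.0, -0.06], [0.0, -0.09], [0.0, -0.12], [-0.0, -0.
[... 382 characters left out ...]
, -0.15], [-0.05, -0.17], [-0.06, -0.2], [-0.07, -0.23], [-0.08, -0.26], [-0.09, -0.29], [-0.1, -0.31], [-0.11, -0.34]]
7 [[-0.02, -0.03], [-0.03, -0.06], [-0.04, -0.08], [-0.05, -0.11], [-0.07, -0.14], [-0.08, -0.17], [-0.09, -0.19], [-0.11, -0.22], [-0.12, -0.25], [-0.14, -0.27], [-0.15, -0.3], [-0.17, -0.32]]
8 [[-0.01, -0.03], [-0.03, -0.06], [-0.04, -0.08], [-0.06, -0.11], [-0.07, -0.13], [-0.09, -0.16], [-0.11, -0.18], [-0.12, -0.21], [-0.14, -0.23], [-0.16, -0.26], [-0.18, -0.28], [-0.2, -0.3]]
9 [[-0.01, -0.03], [-0.03, -0.05], [-0.05, -0.07], [-0.07, -0.1], [-0.09, -0.12], [-0.11, -0.14], [-0.13, -0.16], [-0.15, -0.19], [-0.17, -0.21], [-0.19, -0.23], [-0.21, -0.25], [-0.23, -0.27]]
```

Request:
servo_tool([
  {"offset": [-0.12, 0.35, 0], "yaw": 0, "claw": 1},
  {"offset": [-0.23, 0.7, 0], "yaw": 0, "claw": 1},
  {"offset": [-0.23, 0.7, 0], "yaw": 0, "claw": 1},
])

```text
time: 6.98
ee_pos: [0.5012, 0.0698, 0.1404]
tcp_rot: [-180.0, -0.1, 178.3]
wrist_force: [0.2, -0.6, 0.5]
opening: 0.0002
grasp_force: 0.0
```

Request:
servo_tool([
  {"offset": [-0.12, 0.35, 0], "yaw": 0, "claw": 1},
  {"offset": [-0.23, 0.7, 0], "yaw": 0, "claw": 1},
  {"offset": [-0.23, 0.7, 0], "yaw": 0, "claw": 1},
])

```text
time: 7.35
ee_pos: [0.5263, 0.1384, 0.1408]
tcp_rot: [-180.0, -0.1, 178.3]
wrist_force: [-0.7, -1.9, 0.0]
opening: -0.0
grasp_force: 0.0
```

Request:
servo_tool([
  {"offset": [-0.12, 0.35, 0], "yaw": 0, "claw": 1},
  {"offset": [-0.23, 0.71, 0], "yaw": 0, "claw": 1},
  {"offset": [-0.23, 0.71, 0.3], "yaw": 0, "claw": 1},
  {"offset": [-0.23, 0.71, 0.58], "yaw": 0, "claw": 1},
  {"offset": [-0.23, 0.71, 0.58], "yaw": 0, "claw": 1},
  {"offset": [-0.23, 0.71, 0.58], "yaw": 0, "claw": 1},
  {"offset": [-0.23, 0.71, 0.58], "yaw": 0, "claw": 1},
])

```text
time: 8.22
ee_pos: [0.5522, 0.2075, 0.0858]
tcp_rot: [180.0, 0.1, 178.1]
wrist_force: [-0.1, 0.3, -0.0]
opening: 0.0004
grasp_force: 0.0
```

Request:
servo_tool([
  {"offset": [0, 0, 0.05], "yaw": 0, "claw": 1},
  {"offset": [0, 0, 0.09], "yaw": 0, "claw": 1},
  {"offset": [0, 0, 0.09], "yaw": 0, "claw": 1},
  {"offset": [0, 0, 0.09], "yaw": 0, "claw": 1},
])

```text
time: 8.72
ee_pos: [0.5515, 0.2077, 0.0753]
tcp_rot: [-180.0, -0.0, 178.2]
wrist_force: [-0.3, -1.0, 0.7]
opening: 0.0001
grasp_force: 0.0
```

Request:
servo_tool([
  {"offset": [0, 0, 0.005], "yaw": 0, "claw": 1},
  {"offset": [0, 0, 0.01], "yaw": 0, "claw": 1},
  {"offset": [0, 0, 0.01], "yaw": 0, "claw": 1},
])

```text
time: 9.1
ee_pos: [0.5515, 0.2077, 0.0743]
tcp_rot: [-180.0, -0.0, 178.2]
wrist_force: [-0.7, -0.2, -0.2]
opening: -0.0
grasp_force: 0.0
```

Request:
servo_tool([
  {"offset": [0, 0, 0.005], "yaw": 0, "claw": 1},
  {"offset": [0, 0, 0.01], "yaw": 0, "claw": 1},
  {"offset": [0, 0, 0.01], "yaw": 0, "claw": 1},
])

```text
time: 9.48
ee_pos: [0.5515, 0.2077, 0.0732]
tcp_rot: [-180.0, -0.0, 178.2]
wrist_force: [0.2, 0.4, -0.2]
opening: 0.0001
grasp_force: 0.0
```

Request:
servo_tool([
  {"offset": [0, 0, 0.005], "yaw": 0, "claw": 1},
  {"offset": [0, 0, 0.005], "yaw": 0, "claw": 1},
  {"offset": [0, 0, 0.005], "yaw": 0, "claw": 1},
])

```text
time: 9.85
ee_pos: [0.5515, 0.2077, 0.0728]
tcp_rot: [-180.0, 0.0, 178.2]
wrist_force: [0.7, 0.1, -1.0]
opening: 0.0002
grasp_force: 0.0
```

Request:
servo_tool([
  {"offset": [0, 0, 0.005], "yaw": 0, "claw": 1},
  {"offset": [0, 0, 0.005], "yaw": 0, "claw": 1},
  {"offset": [0, 0, 0.005], "yaw": 0, "claw": 1},
])

```text
time: 10.22
ee_pos: [0.5515, 0.2077, 0.0723]
tcp_rot: [-180.0, -0.0, 178.2]
wrist_force: [-0.7, 0.1, 0.5]
opening: -0.0003
grasp_force: 0.0
```

Not touching yet (force noise is about 1 N). Continuing in 0.3 mm steps.

Request:
servo_tool([
  {"offset": [0, 0, 0.003], "yaw": 0, "claw": 1},
  {"offset": [0, 0, 0.003], "yaw": 0, "claw": 1},
])

```text
time: 10.48
ee_pos: [0.5516, 0.2077, 0.0721]
tcp_rot: [180.0, 0.0, 178.2]
wrist_force: [-1.3, -0.2, 1.0]
opening: -0.0002
grasp_force: 0.6
```

Request:
servo_tool([
  {"offset": [0, 0, 0.003], "yaw": 0, "claw": 1},
  {"offset": [0, 0, 0.003], "yaw": 0, "claw": 1},
])

```text
time: 10.72
ee_pos: [0.5516, 0.2077, 0.0721]
tcp_rot: [180.0, 0.0, 178.2]
wrist_force: [-1.7, -0.5, 4.7]
opening: 0.0003
grasp_force: 2.7
```

Request:
servo_tool([
  {"offset": [0, 0, 0.003], "yaw": 0, "claw": 1},
  {"offset": [0, 0, 0.003], "yaw": 0, "claw": 1},
])

```text
time: 10.98
ee_pos: [0.5516, 0.2077, 0.0721]
tcp_rot: [180.0, 0.0, 178.2]
wrist_force: [-3.3, -1.1, 7.6]
opening: 0.0003
grasp_force: 3.7
```

Contact found (about 10 N/mm). I'll ease to about 5 N and start the sweep, correcting the height from the force each call.

Request:
servo_tool([
  {"offset": [0.01, -0.03, -0.002], "yaw": 0, "claw": 1},
  {"offset": [0.03, -0.05, -0.002], "yaw": 0, "claw": 1},
  {"offset": [0.04, -0.08, -0.002], "yaw": 0, "claw": 1},
  {"offset": [0.06, -0.11, -0.002], "yaw": 0, "claw": 1},
])

```text
time: 11.48
ee_pos: [0.5456, 0.1972, 0.0721]
tcp_rot: [179.9, 0.1, 178.2]
wrist_force: [1.7, 2.5, 5.4]
opening: -0.0001
grasp_force: 2.6
```

Request:
servo_tool([
  {"offset": [0.01, -0.02, 0], "yaw": 0, "claw": 1},
  {"offset": [0.02, -0.05, 0], "yaw": 0, "claw": 1},
  {"offset": [0.03, -0.08, 0], "yaw": 0, "claw": 1},
  {"offset": [0.05, -0.11, 0], "yaw": 0, "claw": 1},
])

```text
time: 11.98
ee_pos: [0.5403, 0.1863, 0.0721]
tcp_rot: [179.9, 0.1, 178.2]
wrist_force: [2.2, 2.8, 5.8]
opening: 0.0004
grasp_force: 2.6
```

Request:
servo_tool([
  {"offset": [0.01, -0.02, 0], "yaw": 0, "claw": 1},
  {"offset": [0.02, -0.05, 0], "yaw": 0, "claw": 1},
  {"offset": [0.03, -0.08, 0], "yaw": 0, "claw": 1},
  {"offset": [0.04, -0.11, 0], "yaw": 0, "claw": 1},
])

```text
time: 12.48
ee_pos: [0.5358, 0.1755, 0.0721]
tcp_rot: [179.9, 0.1, 178.2]
wrist_force: [1.9, 3.4, 5.2]
opening: 0.0
grasp_force: 2.8
```

Request:
servo_tool([
  {"offset": [0.01, -0.02, 0], "yaw": 0, "claw": 1},
  {"offset": [0.02, -0.05, 0], "yaw": 0, "claw": 1},
  {"offset": [0.03, -0.08, 0], "yaw": 0, "claw": 1},
  {"offset": [0.04, -0.11, 0], "yaw": 0, "claw": 1},
  {"offset": [0.05, -0.14, 0], "yaw": 0, "claw": 1},
  {"offset": [0.06, -0.17, 0], "yaw": 0, "claw": 1},
])

```text
time: 13.22
ee_pos: [0.5293, 0.1587, 0.0721]
tcp_rot: [179.9, 0.1, 178.2]
wrist_force: [1.1, 3.5, 5.3]
opening: 0.0002
grasp_force: 2.8
```

Steady at about 5 N.

Request:
servo_tool([
  {"offset": [0.01, -0.02, 0], "yaw": 0, "claw": 1},
  {"offset": [0.02, -0.05, 0], "yaw": 0, "claw": 1},
  {"offset": [0.03, -0.08, 0], "yaw": 0, "claw": 1},
  {"offset": [0.04, -0.11, 0], "yaw": 0, "claw": 1},
  {"offset": [0.04, -0.14, 0], "yaw": 0, "claw": 1},
  {"offset": [0.05, -0.17, 0], "yaw": 0, "claw": 1},
])

```text
time: 13.98
ee_pos: [0.5237, 0.1419, 0.0721]
tcp_rot: [179.9, 0.1, 178.2]
wrist_force: [0.9, 3.2, 6.1]
opening: 0.0
grasp_force: 2.8
```

Request:
servo_tool([
  {"offset": [0.01, -0.03, 0], "yaw": 0, "claw": 1},
  {"offset": [0.02, -0.06, 0], "yaw": 0, "claw": 1},
  {"offset": [0.02, -0.09, 0], "yaw": 0, "claw": 1},
  {"offset": [0.03, -0.12, 0], "yaw": 0, "claw": 1},
  {"offset": [0.03, -0.15, 0], "yaw": 0, "claw": 1},
  {"offset": [0.04, -0.17, 0], "yaw": 0, "claw": 1},
])

```text
time: 14.72
ee_pos: [0.5192, 0.125, 0.0721]
tcp_rot: [179.9, 0.1, 178.2]
wrist_force: [0.8, 3.6, 5.6]
opening: -0.0
grasp_force: 2.8
```

Request:
servo_tool([
  {"offset": [0.0, -0.03, 0], "yaw": 0, "claw": 1},
  {"offset": [0.01, -0.06, 0], "yaw": 0, "claw": 1},
  {"offset": [0.01, -0.09, 0], "yaw": 0, "claw": 1},
  {"offset": [0.02, -0.12, 0], "yaw": 0, "claw": 1},
  {"offset": [0.02, -0.15, 0], "yaw": 0, "claw": 1},
  {"offset": [0.03, -0.18, 0], "yaw": 0, "claw": 1},
])

```text
time: 15.48
ee_pos: [0.5156, 0.1071, 0.072]
tcp_rot: [179.9, 0.1, 178.2]
wrist_force: [0.3, 4.9, 5.9]
opening: 0.0
grasp_force: 2.9
```

Request:
servo_tool([
  {"offset": [0.0, -0.03, 0], "yaw": 0, "claw": 1},
  {"offset": [0.0, -0.06, 0], "yaw": 0, "claw": 1},
  {"offset": [0.0, -0.09, 0], "yaw": 0, "claw": 1},
  {"offset": [0.01, -0.12, 0], "yaw": 0, "claw": 1},
  {"offset": [0.01, -0.15, 0], "yaw": 0, "claw": 1},
  {"offset": [0.01, -0.18, 0], "yaw": 0, "claw": 1},
  {"offset": [0.01, -0.21, 0], "yaw": 0, "claw": 1},
  {"offset": [0.01, -0.24, 0], "yaw": 0, "claw": 1},
  {"offset": [0.01, -0.27, 0], "yaw": 0, "claw": 1},
  {"offset": [0.01, -0.3, 0], "yaw": 0, "claw": 1},
  {"offset": [0.01, -0.33, 0], "yaw": 0, "claw": 1},
  {"offset": [0.01, -0.36, 0], "yaw": 0, "claw": 1},
])

```text
time: 16.98
ee_pos: [0.5133, 0.0713, 0.072]
tcp_rot: [179.9, 0.0, 178.2]
wrist_force: [0.1, 5.6, 6.4]
opening: -0.0001
grasp_force: 3.3
```

Request:
servo_tool([
  {"offset": [0.0, -0.03, 0], "yaw": 0, "claw": 1},
  {"offset": [0.0, -0.06, 0], "yaw": 0, "claw": 1},
  {"offset": [0.0, -0.09, 0], "yaw": 0, "claw": 1},
  {"offset": [0.0, -0.12, 0], "yaw": 0, "claw": 1},
  {"offset": [0.0, -0.15, 0], "yaw": 0, "claw": 1},
  {"offset": [0.0, -0.18, 0], "yaw": 0, "claw": 1},
])

```text
time: 17.73
ee_pos: [0.5127, 0.0533, 0.0721]
tcp_rot: [179.9, 0.0, 178.2]
wrist_force: [-0.2, 5.7, 7.1]
opening: 0.0002
grasp_force: 3.4
```

Request:
servo_tool([
  {"offset": [0.0, -0.03, -0.001], "yaw": 0, "claw": 1},
  {"offset": [-0.01, -0.06, -0.002], "yaw": 0, "claw": 1},
  {"offset": [-0.01, -0.09, -0.002], "yaw": 0, "claw": 1},
  {"offset": [-0.02, -0.12, -0.002], "yaw": 0, "claw": 1},
  {"offset": [-0.02, -0.15, -0.002], "yaw": 0, "claw": 1},
  {"offset": [-0.02, -0.18, -0.002], "yaw": 0, "claw": 1},
])

```text
time: 18.48
ee_pos: [0.514, 0.0351, 0.0721]
tcp_rot: [179.9, 0.0, 178.2]
wrist_force: [0.7, 3.5, 6.7]
opening: 0.0001
grasp_force: 2.9
```

Request:
servo_tool([
  {"offset": [-0.01, -0.03, 0], "yaw": 0, "claw": 1},
  {"offset": [-0.01, -0.06, 0], "yaw": 0, "claw": 1},
  {"offset": [-0.02, -0.09, 0], "yaw": 0, "claw": 1},
  {"offset": [-0.02, -0.12, 0], "yaw": 0, "claw": 1},
  {"offset": [-0.03, -0.15, 0], "yaw": 0, "claw": 1},
  {"offset": [-0.03, -0.18, 0], "yaw": 0, "claw": 1},
])

```text
time: 19.23
ee_pos: [0.5164, 0.0171, 0.0721]
tcp_rot: [179.9, 0.0, 178.2]
wrist_force: [0.2, 4.8, 6.2]
opening: -0.0001
grasp_force: 3.0
```

Request:
servo_tool([
  {"offset": [-0.01, -0.03, 0], "yaw": 0, "claw": 1},
  {"offset": [-0.02, -0.06, 0], "yaw": 0, "claw": 1},
  {"offset": [-0.02, -0.09, 0], "yaw": 0, "claw": 1},
  {"offset": [-0.03, -0.11, 0], "yaw": 0, "claw": 1},
  {"offset": [-0.04, -0.14, 0], "yaw": 0, "claw": 1},
  {"offset": [-0.05, -0.17, 0], "yaw": 0, "claw": 1},
])

```text
time: 19.98
ee_pos: [0.5206, 0.0, 0.072]
tcp_rot: [179.9, -0.0, 178.2]
wrist_force: [-1.8, 5.0, 6.6]
opening: -0.0
grasp_force: 3.5
```

Request:
servo_tool([
  {"offset": [0.0, -0.03, -0.001], "yaw": 0, "claw": 1},
  {"offset": [-0.01, -0.06, -0.001], "yaw": 0, "claw": 1},
  {"offset": [-0.02, -0.09, -0.001], "yaw": 0, "claw": 1},
  {"offset": [-0.03, -0.12, -0.001], "yaw": 0, "claw": 1},
  {"offset": [-0.04, -0.15, -0.001], "yaw": 0, "claw": 1},
  {"offset": [-0.05, -0.17, -0.001], "yaw": 0, "claw": 1},
])

```text
time: 20.72
ee_pos: [0.5249, -0.0172, 0.0721]
tcp_rot: [179.9, -0.0, 178.2]
wrist_force: [-1.9, 4.9, 7.4]
opening: -0.0
grasp_force: 3.4
```

Request:
servo_tool([
  {"offset": [-0.01, -0.03, 0], "yaw": 0, "claw": 1},
  {"offset": [-0.02, -0.06, 0], "yaw": 0, "claw": 1},
  {"offset": [-0.03, -0.09, 0], "yaw": 0, "claw": 1},
  {"offset": [-0.04, -0.12, 0], "yaw": 0, "claw": 1},
  {"offset": [-0.05, -0.14, 0], "yaw": 0, "claw": 1},
  {"offset": [-0.06, -0.17, 0], "yaw": 0, "claw": 1},
])

```text
time: 21.48
ee_pos: [0.5304, -0.0343, 0.072]
tcp_rot: [179.9, -0.0, 178.2]
wrist_force: [-1.0, 4.8, 6.2]
opening: -0.0001
grasp_force: 3.3
```

Request:
servo_tool([
  {"offset": [-0.02, -0.03, 0], "yaw": 0, "claw": 1},
  {"offset": [-0.03, -0.06, 0], "yaw": 0, "claw": 1},
  {"offset": [-0.04, -0.08, 0], "yaw": 0, "claw": 1},
  {"offset": [-0.05, -0.11, 0], "yaw": 0, "claw": 1},
  {"offset": [-0.07, -0.14, 0], "yaw": 0, "claw": 1},
  {"offset": [-0.08, -0.17, 0], "yaw": 0, "claw": 1},
])

```text
time: 22.22
ee_pos: [0.5379, -0.0516, 0.0721]
tcp_rot: [179.9, -0.0, 178.2]
wrist_force: [-1.5, 4.3, 7.4]
opening: 0.0002
grasp_force: 3.3
```

Request:
servo_tool([
  {"offset": [-0.01, -0.02, -0.001], "yaw": 0, "claw": 1},
  {"offset": [-0.03, -0.05, -0.001], "yaw": 0, "claw": 1},
  {"offset": [-0.04, -0.08, -0.001], "yaw": 0, "claw": 1},
  {"offset": [-0.06, -0.1, -0.001], "yaw": 0, "claw": 1},
  {"offset": [-0.07, -0.13, -0.001], "yaw": 0, "claw": 1},
  {"offset": [-0.09, -0.15, -0.001], "yaw": 0, "claw": 1},
])

```text
time: 22.98
ee_pos: [0.546, -0.0669, 0.072]
tcp_rot: [179.9, -0.1, 178.2]
wrist_force: [-3.0, 4.5, 7.3]
opening: -0.0001
grasp_force: 3.7
```

Request:
servo_tool([
  {"offset": [-0.01, -0.03, 0], "yaw": 0, "claw": 1},
  {"offset": [-0.03, -0.06, 0], "yaw": 0, "claw": 1},
  {"offset": [-0.04, -0.08, 0], "yaw": 0, "claw": 1},
  {"offset": [-0.06, -0.11, 0], "yaw": 0, "claw": 1},
  {"offset": [-0.07, -0.13, 0], "yaw": 0, "claw": 1},
  {"offset": [-0.09, -0.16, 0], "yaw": 0, "claw": 1},
])

```text
time: 23.72
ee_pos: [0.5546, -0.0831, 0.0721]
tcp_rot: [179.9, -0.1, 178.2]
wrist_force: [-2.2, 4.4, 6.9]
opening: 0.0001
grasp_force: 3.4
```

Request:
servo_tool([
  {"offset": [-0.02, -0.02, 0], "yaw": 0, "claw": 1},
  {"offset": [-0.03, -0.05, 0], "yaw": 0, "claw": 1},
  {"offset": [-0.05, -0.07, 0], "yaw": 0, "claw": 1},
  {"offset": [-0.07, -0.1, 0], "yaw": 0, "claw": 1},
  {"offset": [-0.09, -0.12, 0], "yaw": 0, "claw": 1},
  {"offset": [-0.11, -0.14, 0], "yaw": 0, "claw": 1},
])

```text
time: 24.48
ee_pos: [0.565, -0.0975, 0.0721]
tcp_rot: [179.9, -0.1, 178.2]
wrist_force: [-3.3, 3.4, 8.2]
opening: -0.0
grasp_force: 3.8
```

Request:
servo_tool([
  {"offset": [-0.01, -0.03, -0.002], "yaw": 0, "claw": 1},
  {"offset": [-0.03, -0.05, -0.002], "yaw": 0, "claw": 1},
  {"offset": [-0.05, -0.07, -0.002], "yaw": 0, "claw": 1},
  {"offset": [-0.07, -0.1, -0.002], "yaw": 0, "claw": 1},
  {"offset": [-0.09, -0.12, -0.002], "yaw": 0, "claw": 1},
  {"offset": [-0.11, -0.14, -0.002], "yaw": 0, "claw": 1},
])

```text
time: 25.22
ee_pos: [0.5758, -0.1121, 0.0721]
tcp_rot: [180.0, -0.1, 178.2]
wrist_force: [-2.7, 3.6, 5.9]
opening: -0.0003
grasp_force: 3.0
```

Request:
servo_tool([
  {"offset": [-0.02, -0.02, 0], "yaw": 0, "claw": 1},
  {"offset": [-0.04, -0.05, 0], "yaw": 0, "claw": 1},
  {"offset": [-0.06, -0.07, 0], "yaw": 0, "claw": 1},
  {"offset": [-0.08, -0.09, 0], "yaw": 0, "claw": 1},
  {"offset": [-0.1, -0.11, 0], "yaw": 0, "claw": 1},
  {"offset": [-0.12, -0.13, 0], "yaw": 0, "claw": 1},
  {"offset": [-0.12, -0.13, 0], "yaw": 0, "claw": 1},
  {"offset": [-0.12, -0.13, 0], "yaw": 0, "claw": 1},
])

```text
time: 26.22
ee_pos: [0.5875, -0.1256, 0.0721]
tcp_rot: [180.0, -0.0, 178.2]
wrist_force: [-1.3, 2.3, 5.1]
opening: 0.0
grasp_force: 2.5
```

The right end is reached. Now I'll lift straight up, move away and check.

Request:
servo_tool([
  {"offset": [0, 0, -0.1], "yaw": 0, "claw": 1},
  {"offset": [0, 0, -0.5], "yaw": 0, "claw": 1},
  {"offset": [0, 0, -1], "yaw": 0, "claw": 1},
  {"offset": [0.5, 0, -1], "yaw": 0, "claw": 1},
  {"offset": [1, 0, -1], "yaw": 0, "claw": 1},
  {"offset": [1, 0, -1], "yaw": 0, "claw": 1},
])

```text
time: 26.98
ee_pos: [0.4854, -0.1225, 0.1728]
tcp_rot: [-180.0, -0.0, 178.1]
wrist_force: [1.0, -0.2, 0.2]
opening: -0.0001
grasp_force: 0.0
```

Request:
servo_tool([
  {"offset": [0.5, -0.5, -0.3], "yaw": 0, "claw": 1},
  {"offset": [1, -1, -0.6], "yaw": 0, "claw": 1},
  {"offset": [1, -1, -0.6], "yaw": 0, "claw": 1},
  {"offset": [1, -1, -0.6], "yaw": 0, "claw": 1},
  {"offset": [1, -1, -0.6], "yaw": 0, "claw": 1},
])

```text
time: 27.6
ee_pos: [0.3854, -0.2192, 0.2319]
tcp_rot: [180.0, -0.0, 178.2]
wrist_force: [-0.2, 0.1, 0.3]
opening: 0.0
grasp_force: 0.0
```

```bash
python3 - <<'E'
from h import *
o=get_obs(); print(o['ee_pos'],o['wrist_force'],o['qd'].round(1))
p,d=camera('scene'); q,d=camera('top')
cv2.imwrite('pics/s4.png',np.vstack([p[80:364],q[20:300]])[...,::-1])
E
```

```text
[ 0.38540873 -0.21917635  0.2318846 ] [-0.17300992  0.09693644  0.34549985] [ 1.   0.3 -0.4  0.1  0.1 -0.1]
```

View pics/s4.png

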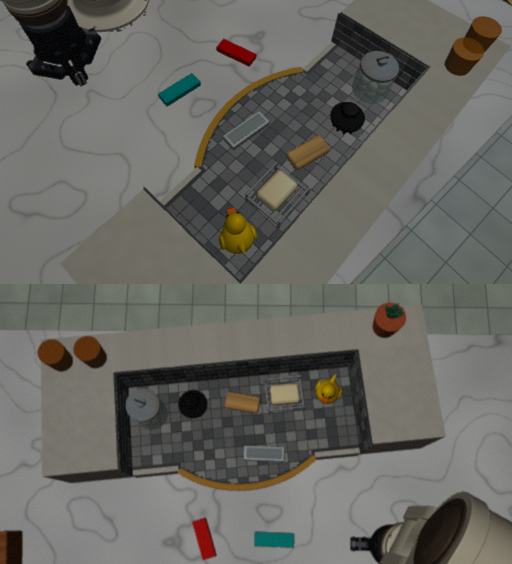

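The box, at (264,453) in the stacked image's top view, lies flat on the mosaic, fully inside the trim. Everything else is unmoved and the hand is clear, so I'm handing in.

```bash
python3 -c "
from workcell import *
print(job_done())"
```

```text
the job is handed in; nothing more can be done
None
```

The file box was pushed back flat on the mosaic, clear of the trim; the fingertips then swept the trim to within about 3 mm of each end at roughly 5–8 N (27.6 s), the hand is away, nothing else moved in the final pictures, and the job is handed in.

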